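# Amber lamp check at the tin cabinet

## Task

Run the amber lamp check: with the fingertips, push the red-tipped toggle switch on the tin cabinet right over so that it flips the clear lid open, then lightly press the amber key beneath it down past half its travel, and draw back so that it springs up. Leave the lid standing open and do not touch it; do not press the green or blue key, and leave the loose things on the bench where they lie.

Things in the scene. Friction and masses are not known exactly. Their poses are not given: they have to be found in the camera images.
- cabinet: grey tin cabinet fixed on the bench, 200 mm (its x) x 340 mm (its y) x 90 mm tall; origin at the centre of its underside. The toggle switch stands on the solid deck at its -y end, 125 mm from the centre; the rest, from y = -45 mm to +162 mm, is a well (floor 60 mm above the bench) with the keys, under the clear lid
- toggle_tip (a point): centre of the red ball (18 mm across) on the toggle switch's lever, 62 mm from the lever's pivot. The pivot lies at x = 0, y = -125 mm of the cabinet, 106 mm above the bench; below the ball is a steel stem 10 mm thick. At the start it leans to the cabinet's -x with the ball 160 mm above the bench; it is pushed towards the cabinet's +x
- toggle (a joint): angle of the toggle lever, rad: 0 leaning 0.5 rad to the cabinet's -x (lid shut), 1.0 leaning 0.5 rad to +x (lid open). Linked rigidly to the lid, which turns 1.85 times as far; a steady push takes 2 to 4 N at the ball, with a jolt of 10 N or more when it is struck at 50 mm/s or faster, and the lever falls back if let go before the lid is past upright
- lid (a joint): angle of the hinged lid, rad: 0 shut, about 1.85 open, leaning back past upright. The lid is a clear pane in an aluminium frame, 185 x 208 x 6 mm, centred at y = 63 mm of the cabinet, hinged along the cabinet's +x edge (94 mm from the centre, 90 mm above the bench). The keys can be seen through it
- key_amber_top (a point): centre of the top face of the amber round push key (32 mm across, in a black collar 48 mm across) in the cabinet's well; its top lies 84 mm above the bench at rest, 6 mm below the cabinet's rim. The three keys stand in a row along the cabinet's y at x = -10 mm, y = 0, 60 and 120 mm of the cabinet, in any order. This is the one to press
- key_amber (a joint): how far the amber key is pressed down, m: 0 at rest, 0.008 fully down; its spring takes 1.2 N to start and 4 N fully down and pushes it up again
- key_green_top (a point): centre of the top face of the green round push key (32 mm across, in a black collar 48 mm across) in the cabinet's well; its top lies 84 mm above the bench at rest, 6 mm below the cabinet's rim. The three keys stand in a row along the cabinet's y at x = -10 mm, y = 0, 60 and 120 mm of the cabinet, in any order. Leave alone
- key_green (a joint): how far the green key is pressed down, m: 0 at rest, 0.008 fully down; its spring takes 1.2 N to start and 4 N fully down and pushes it up again
- key_blue_top (a point): centre of the top face of the blue round push key (32 mm across, in a black collar 48 mm across) in the cabinet's well; its top lies 84 mm above the bench at rest, 6 mm below the cabinet's rim. The three keys stand in a row along the cabinet's y at x = -10 mm, y = 0, 60 and 120 mm of the cabinet, in any order. Leave alone
- key_blue (a joint): how far the blue key is pressed down, m: 0 at rest, 0.008 fully down; its spring takes 1.2 N to start and 4 N fully down and pushes it up again
- gel_frame: loose bright steel gel frame lying flat, a square 160 x 160 x 5 mm with a 120 mm opening; origin under its centre. Leave alone
- gobo_holder: loose yellow plastic gobo holder lying flat, 100 x 100 x 6 mm square frame with a 60 mm opening and a 50 mm tab towards its -x; origin under the square's centre. Leave alone
- brass_knob: loose brass knurled knob standing on the bench, 32 mm across, 28 mm tall; origin under its centre. Leave alone
- glass_lens: loose amber glass lens lying on the bench, 72 mm across, 16 mm thick; origin under its centre. It is not the amber key. Leave alone
- tape_roll: loose black roll of tape lying flat, 100 mm across, 48 mm tall; origin under its centre. Leave alone
- mug: loose blue mug, 80 mm across, 90 mm tall; origin under its centre. Leave alone

How it is judged:
By the outcome, as a careful person would: the job done as asked, in the order asked, and still so for the second after the job is handed in, with the robot touching nothing.
It also fails if it takes over 43 s, if anything falls off the work surface, if the arm or the gripper's body presses on something with over 40 N, if the wrist force passes 120 N, or if a joint passes its speed limit or range.

## Robot

A 7-joint arm with a two-finger parallel gripper is mounted at the origin on the work surface. World frame = base frame: x ahead of the robot, y to its left, z up, the work surface at z = 0. Lengths are in m, angles in degrees, forces in N, time in s.
With the tool pointing down it reaches from about 0.425 to 0.875 m from the base axis. Payload 4.7 kg.
Tool frame: the origin (TCP) lies on the mounting face of the last link; the fingertips stand tcp_to_tips ahead of it and the grasp point (between the pads) lies 164 mm ahead of it (tcp_to_tips is the distance from the TCP to the fingertips, in m); z points along the fingers, y is the line along which they close (so a half turn about z gives the same grasp; the last joint's range is limited). The gripper opens to 87 mm and grips with 3 to 60 N. Pads are 19 mm wide; open, the fingers measure 117 mm over their backs; the gripper's body (75 mm by 190 mm) begins 51 mm behind the grasp point.
Start: joints at [71.74, 18.392, -4.016, 83.108, 1.295, 78.541, -3.26], TCP at [0.212, -0.614, 0.405] pointing down, gripper open.
Joint ranges: [-163.93, 163.93], [-17.29, 119.83], [-79.2, 71.16], [3.27, 140.29], [-89.18, 269.18], [5.43, 117.66], [-154.24, 154.24]. Speed limits (degrees/s): [147.25, 147.25, 180, 180, 180, 180, 180].

## Interface

Orientations are given as [roll, pitch, yaw] about the fixed x, y, z axes, in that order (R = Rz(yaw) Ry(pitch) Rx(roll)).
In Python, from cell import get_obs, read_camera, sign_off, tcp_to_tips gives the robot as it stands.
- The arm moves only by the tool drive_tool, never from a script. Its argument "rows" is one flat list of numbers, 7 for each row, row after row: the shift along the tool's x, y, z in m, then the turn, a rotation vector about the tool's x, y, z in rad, then the gripper command: -1 is shut, 1 is fully open, values between are in proportion. In form: [tx, ty, tz, rx, ry, rz, fingers, tx, ty, tz, rx, ry, rz, fingers, ...]. A call has 1 to 5 rows; each row shifts and turns the commanded pose from where the row before left it, along the tool's axes as they then stand; what a row does not reach is not made up. A row lasts 1/8 s, in which the tool goes at most 62.5 mm and 10.7 degrees, less where a joint would pass 70% of its speed; a pose out of reach is approached as far as the arm can. A call is refused whole if a number of a shift passes 0.0625 or a number of a turn 0.188, either way. A call with a gripper value outside its range is refused whole. The fingers move at their own pace and stop on an object; "grip_force" is the grip in N (left out, the last holds). Time passes only in rows, so rows that do not move let the fingers close. It gives the time, the measured TCP pose, the force, the opening and the grip force at its end, in the units of the state.
- get_obs(): the state, without advancing time (a new reading comes with each control period).
- read_camera(name): name is "scene" or "top"; returns a dict with "color" (480x640x3 uint8, blue, green, red), "fov_y" (degrees; the focal length in pixels is half the picture's height over the tangent of half this angle, whatever the lens; pixels are square), "cx", "cy" (the principal point, pixels), "cam_to_world" (4x4, takes a point from camera to world coordinates). Camera axes: x right, y up, looking along -z (the intrinsics and any distortion apply to the point x, -y, -z); pixel columns grow to the right and rows downward; lengths in m; the calibration is good to about 2 mm. A picture is of the moment at which its call begins. There is no depth.
- sign_off(): hands the job in; it is judged then, once.
The state is a dict: "time_s": time; "qpos": joint angles; "joint_velocities": joint speeds; "effort": joint torques, N m; "tool_pos": TCP position; "tool_rot": TCP orientation; "force": force on the tool from outside, world axes, zero at the start; "wrist_torque": the same for the moment, N m; "grip_width": finger opening in m; "grasp_force": force on a finger pad.
Only numpy, scipy, OpenCV 4.12 (cv2) and the standard library are available. Lean on these libraries where they do the work, as an engineer would, in place of code of your own. Each camera call takes 0.05 s, during which the arm holds its last target. There are 200 camera calls.

## Working session

There is one attempt and no reset: what is moved stays moved. The work goes in short steps, Python scripts to look and compute and a tool call to move; the robot and the scene stay as the last step left them, time stands still between calls to the robot, and variables do not carry over. Pictures are saved under pics/ and viewed, at most 10 in all, crops included, and the job is handed in when it is done.

Besides the shell and the picture viewer there is one more tool, called after "Request:" by a JSON object that holds its "op" and its "data". drive_tool: Moves the arm, as the interface text tells. Its arguments: {"type":"object","properties":{"rows":{"type":"array","items":{"type":"number"}},"grip_force":{"type":"number"}},"required":["rows"]}

```bash
mkdir -p pics
python3 - <<'E'
from cell import *
import cv2
print(get_obs(), tcp_to_tips)
for n in("scene","top"):
    c=read_camera(n);cv2.imwrite(f"pics/{n}0.png",c["color"]);print({k:v for k,v in c.items() if k!="color"})
E
```

```text
{'time_s': 0.0, 'qpos': array([71.73802087, 18.4412127 , -4.01472232, 83.1737367 ,  1.29521617,
       78.53954947, -3.25961884]), 'joint_velocities': array([-0.02997461, -0.03951364,  0.006296  ,  0.02798588,  0.01158286,
        0.04983205, -0.02847131]), 'effort': array([ 1.64486075e-03, -4.91289139e+01, -4.02944684e-01, -3.12528348e+01,
       -6.38852036e-02,  4.38462419e-02,  1.42728791e-04]), 'tool_pos': array([ 0.21226715, -0.61416216,  0.40364686]), 'tool_rot': array([-1.79890749e+02,  6.06814895e-03,  1.90713653e+01]), 'force': array([ 0.20804942,  0.42975835, -0.05997841]), 'wrist_torque': array([0.03568983, 0.01437568, 0.01866345]), 'grasp_force': 0.0, 'grip_width': 0.08720512666641493} 0.1822
{'fov_y': 48.55286078023383, 'cx': 318.632279038561, 'cy': 241.20407390204844, 'cam_to_world': array([[ 0.2419085 , -0.72521867,  0.6446225 ,  1.69243028],
       [ 0.97025526,  0.18711116, -0.15360384, -0.21797119],
       [-0.00921969,  0.66260645,  0.74891101,  1.44469295],
       [ 0.        ,  0.        ,  0.        ,  1.        ]])}
{'fov_y': 48.32900236143214, 'cx': 328.670073503608, 'cy': 242.21855310098303, 'cam_to_world': array([[ 0.02044688,  0.98974394, -0.14138196,  0.36453253],
       [-0.99976596,  0.02124053,  0.00410656,  0.03210385],
       [ 0.00706747,  0.1412649 ,  0.9899466 ,  1.48610208],
       [ 0.        ,  0.        ,  0.        ,  1.        ]])}
```

View pics/scene0.png

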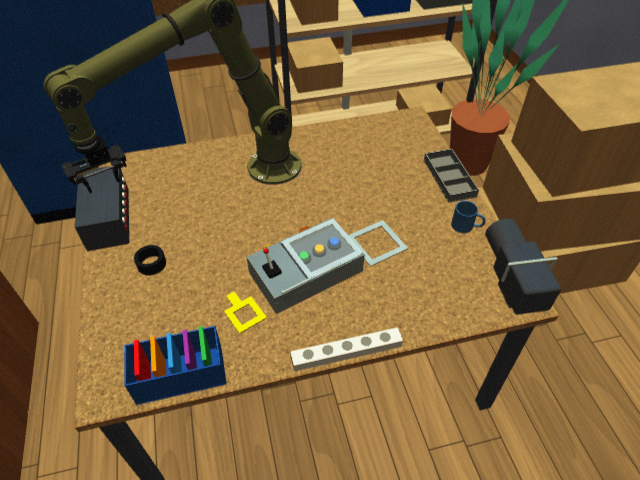

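View pics/top0.png

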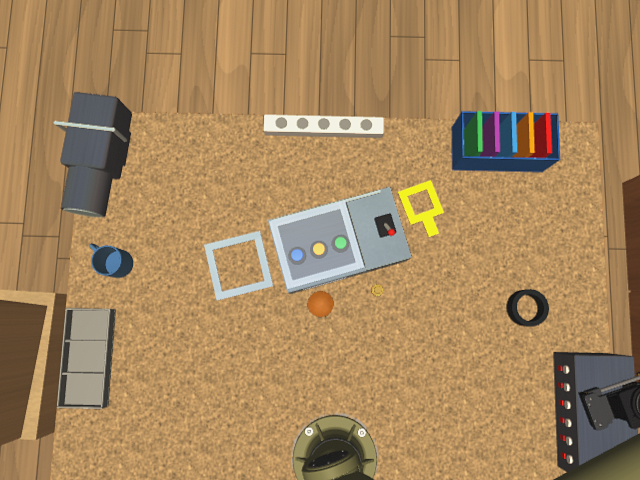

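The top view shows blue at (297,255), amber at (319,249), green at (341,243) and the red ball at (391,232). In the scene view the ball is at (266,251). I'll enlarge both views.

```bash
cat > h.py <<'E'
import numpy as np, cv2
from cell import *
def ray(c,u,v):
    f=240/np.tan(np.radians(c["fov_y"]/2)); T=c["cam_to_world"]
    return T[:3,3], T[:3,:3]@np.array([(u-c["cx"])/f,-(v-c["cy"])/f,-1])
def at(c,u,v,z):
    o,d=ray(c,u,v); return o+d*(z-o[2])/d[2]
def crop(c,u,v,w,h,k,name):
    cv2.imwrite(name,cv2.resize(c["color"][v:v+h,u:u+w],None,fx=k,fy=k,interpolation=cv2.INTER_CUBIC))
E
python3 - <<'E'
from h import *
t=read_camera("top");s=read_camera("scene")
crop(t,260,170,160,120,5,"pics/t1.png");crop(s,230,200,160,120,5,"pics/s1.png")
E
```

```text
(no output)
```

View pics/t1.png

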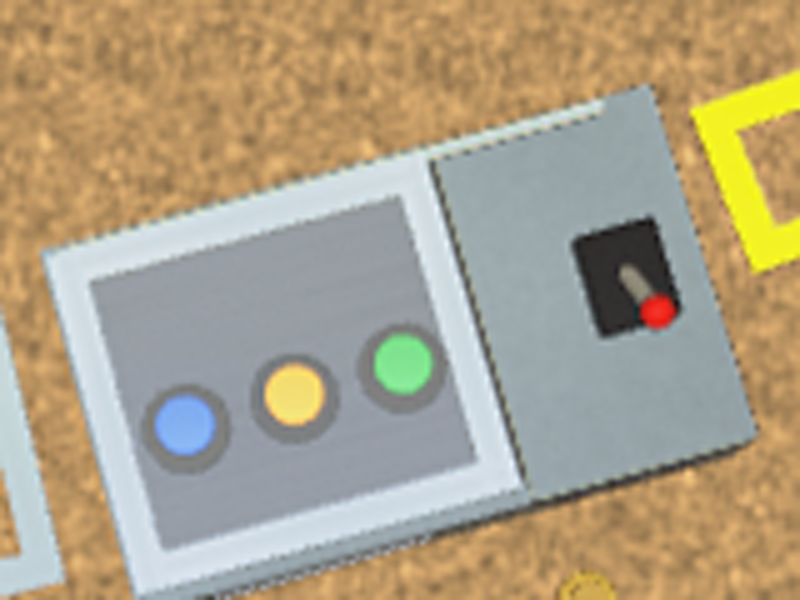

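View pics/s1.png

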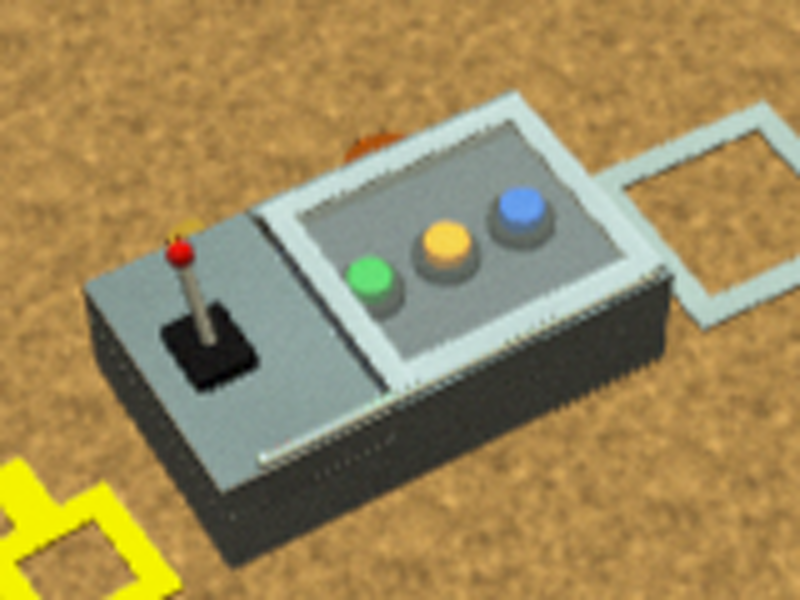

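Run:
```python
from h import *
t=read_camera("top");s=read_camera("scene")
T=dict(blue=(184,425),amber=(295,395),green=(404,363),ball=(658,311))
S=dict(blue=(521,206),amber=(447,240),green=(371,277),ball=(180,253))
P={}
for k in T:
    z=.16 if k=="ball" else .084
    a=at(t,260+(T[k][0]-2)/5,170+(T[k][1]-2)/5,z);b=at(s,230+(S[k][0]-2)/5,200+(S[k][1]-2)/5,z)
    P[k]=(a+b)/2;print(k,a.round(4),b.round(4))
local={'green':(-.010,0),'amber':(-.010,.06),'blue':(-.010,.12),'ball':(-.0297,-.125)}
A=np.array([local[k] for k in P]);B=np.array([P[k][:2] for k in P])
Ac=A-A.mean(0);Bc=B-B.mean(0);H=Ac.T@Bc
yaw=np.arctan2(H[0,1]-H[1,0],H[0,0]+H[1,1]);R=np.array([[np.cos(yaw),-np.sin(yaw)],[np.sin(yaw),np.cos(yaw)]])
o=B.mean(0)-R@A.mean(0);print("yaw",np.degrees(yaw),"o",o);print((A@R.T+o-B).round(4))
for n,p in dict(amber=(-.01,.06),ball0=(-.0297,-.125),pivot=(0,-.125),ballend=(.0297,-.125)).items():print(n,(R@p+o).round(4))
```

```text
blue [0.53   0.1107 0.084 ] [0.5324 0.1117 0.084 ]
amber [0.5472 0.0525 0.084 ] [0.5495 0.0553 0.084 ]
green [ 0.5655 -0.0048  0.084 ] [ 0.5685 -0.0017  0.084 ]
ball [ 0.5837 -0.13    0.16  ] [ 0.5816 -0.127   0.16  ]
yaw 16.751105244804993 o [ 5.75549379e-01 -5.12251214e-04]
[[ 0.0002  0.0003]
 [ 0.0003  0.0001]
 [-0.001  -0.0001]
 [ 0.0005 -0.0003]]
amber [0.5487 0.0541]
ball0 [ 0.5831 -0.1288]
pivot [ 0.6116 -0.1202]
ballend [ 0.64   -0.1116]
```

Every point fits the cabinet model to about 1 mm. The gripper body is 190 mm wide along tool y and could catch the rising lid. I'll turn the tool 90° so the narrow side faces the lid, and push with closed fingers.

Request:
{"op": "drive_tool", "data": {"rows": [0.02,-0.015,-0.03,0,0,0,-1,0.04,-0.03,-0.02,0,0,0,-1,0.046,-0.034,0,0,0,0,-1,0.046,-0.034,0,0,0,0,-1,0.046,-0.034,0,0,0,0,-1]}}

```text
time_s: 0.92
tool_pos: [0.3522, -0.409, 0.455]
tool_rot: [180.0, -0.0, 19.1]
force: [0.0, 0.4, -0.8]
grip_width: 0.0452
grasp_force: 0.0
```

Request:
{"op": "drive_tool", "data": {"rows": [0.046,-0.034,0,0,0,0,-1,0.046,-0.034,0,0,0,0,-1,0.046,-0.034,0,0,0,0,-1,0.046,-0.034,0,0,0,0,-1,0.04,-0.03,0,0,0,0,-1]}}

```text
time_s: 1.55
tool_pos: [0.5098, -0.1785, 0.455]
tool_rot: [180.0, -0.0, 19.1]
force: [1.0, 0.0, -0.1]
grip_width: 0.0019
grasp_force: 0.0
```

Request:
{"op": "drive_tool", "data": {"rows": [0,0,0,0,0,-0.17,-1,0,0,0,0,0,-0.17,-1,0,0,0,0,0,-0.17,-1,0,0,0,0,0,-0.17,-1,0,0,0,0,0,-0.17,-1]}}

```text
time_s: 2.17
tool_pos: [0.5089, -0.1806, 0.4548]
tool_rot: [-180.0, 0.0, 68.1]
force: [0.1, 0.1, -0.1]
grip_width: 0.0006
grasp_force: 0.0
```

Request:
{"op": "drive_tool", "data": {"rows": [0,0,0,0,0,-0.17,-1,0,0,0,0,0,-0.17,-1,0,0,0,0,0,-0.17,-1,0,0,0,0,0,-0.17,-1,0,0,0,0,0,0,-1]}}

```text
time_s: 2.8
tool_pos: [0.5088, -0.1807, 0.4547]
tool_rot: [-180.0, 0.0, 106.6]
force: [-0.1, 0.5, -0.8]
grip_width: 0.001
grasp_force: 0.0
```

Request:
{"op": "drive_tool", "data": {"rows": [0.014,0.018,0,0,0,0,-1,0.0146,0.018,0.02,0,0,0,-1,0,0,0.04,0,0,0,-1,0,0,0.04,0,0,0,-1,0,0,0.02,0,0,0,-1]}}

```text
time_s: 3.42
tool_pos: [0.5344, -0.1428, 0.3323]
tool_rot: [-179.8, -0.1, 106.5]
force: [-0.2, -0.2, 0.4]
grip_width: 0.0006
grasp_force: 0.0
```

Run:
```python
from h import *
s=read_camera("scene");t=read_camera("top")
a=s["color"][195:315,220:380];b=t["color"][170:290,300:460]
cv2.imwrite("pics/p1.png",cv2.resize(np.hstack([a,b]),None,fx=2.5,fy=2.5,interpolation=cv2.INTER_CUBIC))
o=get_obs();print(o["tool_pos"],o["force"])
```

```text
[ 0.53413542 -0.14284319  0.33219041] [-0.36758935 -0.49473353 -0.08165281]
```

View pics/p1.png

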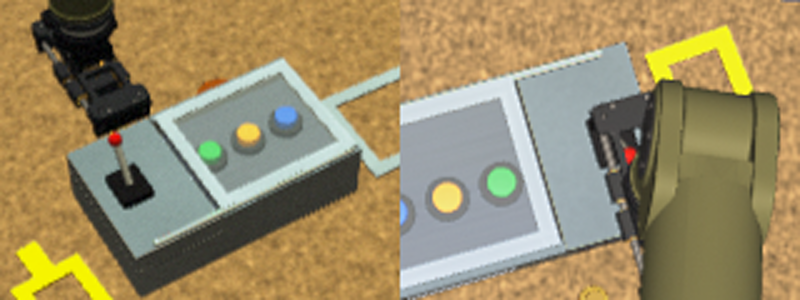

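The fingertips are at ball height, about 25 mm behind the red ball (scene half of the picture at (115,140)). Now a slow push along tool +y, which is cabinet +x.

Request:
{"op": "drive_tool", "data": {"rows": [0,0.004,0,0,0,0,-1,0,0.004,0,0,0,0,-1,0,0.004,0,0,0,0,-1,0,0.004,0,0,0,0,-1,0,0.003,0,0,0,0,-1]}}

```text
time_s: 4.15
tool_pos: [0.5537, -0.1373, 0.3349]
tool_rot: [180.0, 0.0, 106.7]
force: [-0.0, 0.2, -1.3]
grip_width: 0.0004
grasp_force: 0.0
```

Request:
{"op": "drive_tool", "data": {"rows": [0,0.003,0,0,0,0,-1,0,0.003,0,0,0,0,-1,0,0.003,0,0,0,0,-1,0,0.003,0,0,0,0,-1,0,0.003,0,0,0,0,-1]}}

```text
time_s: 4.78
tool_pos: [0.5676, -0.1332, 0.3347]
tool_rot: [-179.9, -0.0, 106.7]
force: [-4.8, -1.9, 3.3]
grip_width: 0.0004
grasp_force: 2.5
```

Request:
{"op": "drive_tool", "data": {"rows": [0,0.003,0,0,0,0,-1,0,0.003,0,0,0,0,-1,0,0.003,0,0,0,0,-1,0,0.003,0,0,0,0,-1,0,0.003,0,0,0,0,-1]}}

```text
time_s: 5.4
tool_pos: [0.5813, -0.1297, 0.3349]
tool_rot: [-179.8, 0.0, 106.7]
force: [-4.0, -1.5, 3.8]
grip_width: 0.0002
grasp_force: 2.6
```

Request:
{"op": "drive_tool", "data": {"rows": [0,0.003,0,0,0,0,-1,0,0.003,0,0,0,0,-1,0,0.003,0,0,0,0,-1,0,0.003,0,0,0,0,-1,0,0.003,0,0,0,0,-1]}}

```text
time_s: 6.02
tool_pos: [0.5968, -0.1243, 0.3347]
tool_rot: [180.0, -0.0, 106.7]
force: [-3.5, -1.3, 1.6]
grip_width: 0.0006
grasp_force: 1.3
```

Request:
{"op": "drive_tool", "data": {"rows": [0,0.003,0,0,0,0,-1,0,0.003,0,0,0,0,-1,0,0.003,0,0,0,0,-1,0,0.003,0,0,0,0,-1,0,0.003,0,0,0,0,-1]}}

```text
time_s: 6.65
tool_pos: [0.611, -0.1199, 0.3344]
tool_rot: [-180.0, -0.0, 106.7]
force: [-1.1, 0.2, -1.5]
grip_width: 0.0007
grasp_force: 0.7
```

Request:
{"op": "drive_tool", "data": {"rows": [0,0.002,0,0,0,0,-1,0,0.002,0,0,0,0,-1,0,0.002,0,0,0,0,-1]}}

```text
time_s: 7.02
tool_pos: [0.6167, -0.1184, 0.3347]
tool_rot: [180.0, 0.0, 106.7]
force: [-1.1, 0.4, -0.5]
grip_width: 0.0007
grasp_force: 0.4
```

Run:
```python
from h import *
s=read_camera("scene");t=read_camera("top")
a=s["color"][175:315,220:380];b=t["color"][160:300,280:440]
cv2.imwrite("pics/p2.png",cv2.resize(np.hstack([a,b]),None,fx=2.5,fy=2.5,interpolation=cv2.INTER_CUBIC))
o=get_obs();print(o["tool_pos"],o["force"])
```

```text
[ 0.61700727 -0.11824859  0.33497829] [ 0.07944421  0.36647619 -0.19795325]
```

View pics/p2.png

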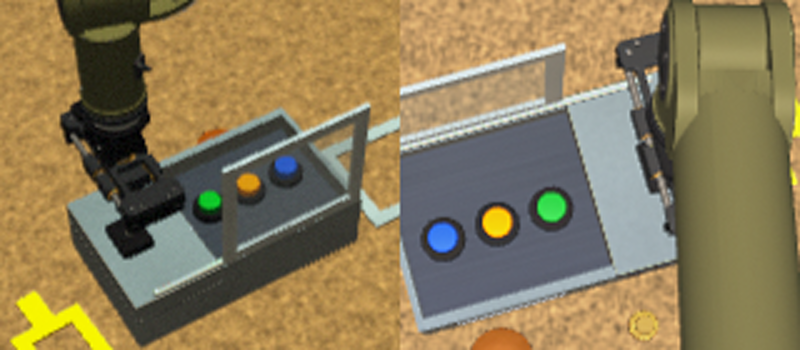

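The lid is up and leaning back, and the push force is near zero. I'll push gently on to the end stop.

Request:
{"op": "drive_tool", "data": {"rows": [0,0.002,0,0,0,0,-1,0,0.002,0,0,0,0,-1]}}

```text
time_s: 7.38
tool_pos: [0.6205, -0.1173, 0.3349]
tool_rot: [180.0, 0.0, 106.7]
force: [-0.6, -0.1, 0.7]
grip_width: 0.0006
grasp_force: 0.2
```

Request:
{"op": "drive_tool", "data": {"rows": [0,0.002,0,0,0,0,-1,0,0.001,0,0,0,0,-1]}}

```text
time_s: 7.62
tool_pos: [0.6235, -0.1163, 0.3349]
tool_rot: [180.0, 0.0, 106.7]
force: [0.5, 0.4, -0.2]
grip_width: 0.0003
grasp_force: 0.1
```

Request:
{"op": "drive_tool", "data": {"rows": [0,-0.01,0,0,0,0,-1,0,-0.03,0,0,0,0,-1,0,-0.02,-0.03,0,0,0,-1,0,0,-0.05,0,0,0,-1,0,0,-0.04,0,0,0,-1]}}

```text
time_s: 8.25
tool_pos: [0.565, -0.1339, 0.4568]
tool_rot: [180.0, 0.1, 106.7]
force: [1.1, -0.4, 0.6]
grip_width: 0.0003
grasp_force: 0.0
```

Request:
{"op": "drive_tool", "data": {"rows": [0,0,0,0,0,0.175,-1,0,0,0,0,0,0.175,-1,0,0,0,0,0,0.175,-1,0,0,0,0,0,0.175,-1,0,0,0,0,0,0.175,-1]}}

```text
time_s: 8.88
tool_pos: [0.5652, -0.1338, 0.4548]
tool_rot: [180.0, 0.0, 56.2]
force: [0.2, 0.5, 0.0]
grip_width: 0.0006
grasp_force: 0.0
```

Request:
{"op": "drive_tool", "data": {"rows": [0,0,0,0,0,0.175,-1,0,0,0,0,0,0.175,-1,0,0,0,0,0,0.175,-1,0,0,0,0,0,0.17,-1,0,0,0,0,0,0,-1]}}

```text
time_s: 9.5
tool_pos: [0.5653, -0.1338, 0.4548]
tool_rot: [180.0, 0.0, 16.9]
force: [0.0, -0.1, 1.5]
grip_width: 0.0009
grasp_force: 0.0
```

Run:
```python
from h import *
from scipy.spatial.transform import Rotation as Ro
o=get_obs();R=Ro.from_euler('xyz',o["tool_rot"],degrees=True)
print(o["tool_pos"],o["tool_rot"],R.inv().apply(np.array([.5487,.0541,.084+tcp_to_tips])-o["tool_pos"]))
```

```text
[ 0.5653081  -0.13383717  0.45484172] [1.79976974e+02 7.59066561e-03 1.68629444e+01] [ 0.03864845 -0.18474966  0.18856237]
```

Request:
{"op": "drive_tool", "data": {"rows": [0.01,-0.046,0,0,0,0,-1,0.01,-0.046,0,0,0,0,-1,0.01,-0.046,0,0,0,0,-1,0.0086,-0.0467,0,0,0,0,-1,0,0,0.04,0,0,0,-1]}}

```text
time_s: 10.12
tool_pos: [0.5493, 0.06, 0.4179]
tool_rot: [180.0, -0.5, 17.5]
force: [0.3, -1.1, -0.9]
grip_width: 0.0007
grasp_force: 0.0
```

Request:
{"op": "drive_tool", "data": {"rows": [0,0,0.05,0,0,0,-1,0,0,0.05,0,0,0,-1,0,0,0.03,0,0,0,-1,0,0,0,0,0,0,-1]}}

```text
time_s: 10.62
tool_pos: [0.5481, 0.0539, 0.2825]
tool_rot: [-179.9, 0.3, 16.9]
force: [-0.0, 0.6, 0.1]
grip_width: 0.0003
grasp_force: 0.0
```

Run:
```python
from h import *
s=read_camera("scene");t=read_camera("top")
a=s["color"][175:315,220:380];b=t["color"][160:300,280:440]
cv2.imwrite("pics/p3.png",cv2.resize(np.hstack([a,b]),None,fx=2.5,fy=2.5,interpolation=cv2.INTER_CUBIC))
o=get_obs();print(o["tool_pos"],o["force"],o["tool_pos"][2]-tcp_to_tips)
```

```text
[0.54981126 0.05433419 0.28584433] [-0.27287693 -0.1719641  -0.01952741] 0.10364432500559587
```

View pics/p3.png

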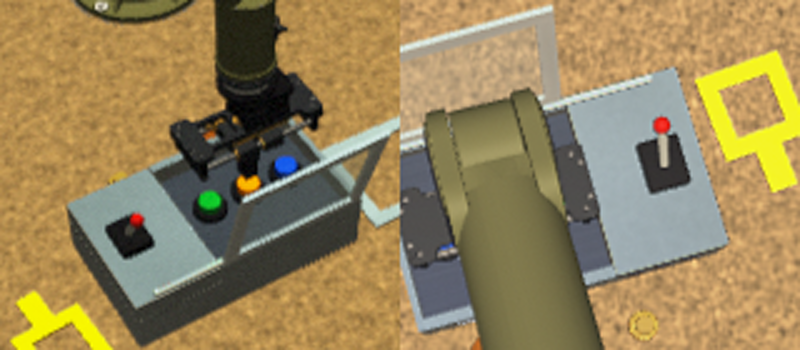

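The lid is open, the lever is over to +x, and the fingertips are above the amber key (scene half at (248,185)). Pressing slowly.

Request:
{"op": "drive_tool", "data": {"rows": [0,0,0.007,0,0,0,-1,0,0,0.007,0,0,0,-1,0,0,0.003,0,0,0,-1,0,0,0.0015,0,0,0,-1,0,0,0.0015,0,0,0,-1]}}

```text
time_s: 11.35
tool_pos: [0.5494, 0.0543, 0.2648]
tool_rot: [180.0, 0.0, 16.8]
force: [-1.3, -0.5, 1.3]
grip_width: 0.0006
grasp_force: 0.8
```

Request:
{"op": "drive_tool", "data": {"rows": [0,0,0.0015,0,0,0,-1,0,0,0.0015,0,0,0,-1,0,0,0.0015,0,0,0,-1,0,0,0,0,0,0,-1,0,0,0,0,0,0,-1]}}

```text
time_s: 11.98
tool_pos: [0.5494, 0.0543, 0.2603]
tool_rot: [180.0, 0.0, 16.8]
force: [-2.6, 0.5, 2.9]
grip_width: 0.0003
grasp_force: 1.6
```

Request:
{"op": "drive_tool", "data": {"rows": [0,0,0.001,0,0,0,-1,0,0,0,0,0,0,-1,0,0,0,0,0,0,-1]}}

```text
time_s: 12.35
tool_pos: [0.5495, 0.0543, 0.2593]
tool_rot: [180.0, -0.0, 16.8]
force: [-1.9, 0.9, 3.9]
grip_width: 0.0007
grasp_force: 1.8
```

Request:
{"op": "drive_tool", "data": {"rows": [0,0,-0.004,0,0,0,-1,0,0,-0.008,0,0,0,-1,0,0,-0.03,0,0,0,-1,0,0,-0.05,0,0,0,-1,0,0,-0.05,0,0,0,-1]}}

```text
time_s: 12.98
tool_pos: [0.5494, 0.0544, 0.4029]
tool_rot: [-180.0, -0.1, 16.8]
force: [0.2, -0.2, 0.6]
grip_width: 0.0004
grasp_force: 0.0
```

Request:
{"op": "drive_tool", "data": {"rows": [-0.03,0,-0.04,0,0,0,-1,-0.05,0.03,0,0,0,0,-1,-0.03,0.05,0,0,0,0,-1,0,0.05,0,0,0,0,-1,0,0,0,0,0,0,-1]}}

```text
time_s: 13.6
tool_pos: [0.4816, -0.1063, 0.4414]
tool_rot: [179.9, -0.0, 16.4]
force: [-0.2, 1.1, -0.5]
grip_width: 0.0006
grasp_force: 0.0
```

Run:
```python
from h import *
s=read_camera("scene");t=read_camera("top")
a=s["color"][175:315,220:380];b=t["color"][160:300,280:440]
cv2.imwrite("pics/p4.png",cv2.resize(np.hstack([a,b]),None,fx=2.5,fy=2.5,interpolation=cv2.INTER_CUBIC))
```

```text
(no output)
```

View pics/p4.png

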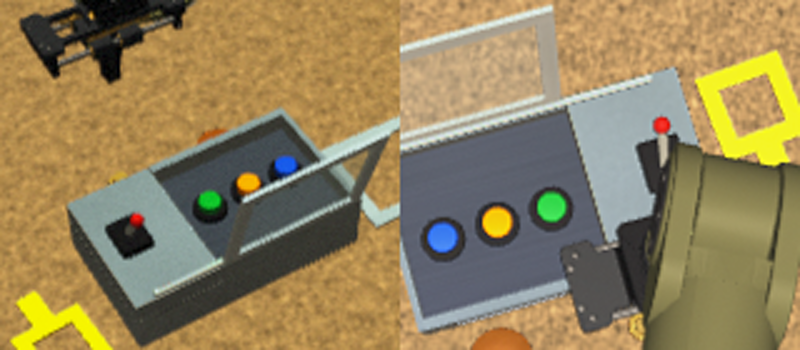

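The lid stands open, the amber key at (497,222) has sprung back up, and the gripper is clear. Handing the job in.

```bash
python3 -c "from cell import *;print(sign_off())"
```

```text
the job is handed in; nothing more can be done
None
```

I pushed the toggle right over so the lid flipped open and stayed open, pressed the amber key about 6–7 mm of its 8 mm travel and let it spring back, touched nothing else that I could see, and handed the job in at about 14 s.

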